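# Put up the draining post in the staining hood

### The job

Put up the draining post: take the steel tube with the single hook arm, slide it down over the upright stub in the drip tray until its foot is fully home on the stub's shoulder, and turn it on the stub as needed until the spring button pops out through the hole in its wall. Then let go and leave it standing; leave the jars, bottles and the plain sleeve standing where they are.

Things in the scene. Friction and masses are not known exactly. Their poses are not given: they have to be found in the camera images.
- post_mid (a point): Mid-height of the draining post, on its axis: a loose upright steel tube, 36 mm outside diameter, 140 mm tall, 0.25 to 0.4 kg. z up along the axis. One 8 mm round hook arm runs out along +x, 54 mm above this point, to 68 mm from the axis. Grip the smooth upper part from above, fingers on the +y and -y sides, 30 to 45 mm above this point
- post_foot (a point): Centre of the post's open foot, 70 mm below post_mid, same axes. The lower 64 mm is hollow: bore 29 mm, wall 3.5 mm, mouth flared to 38 mm inside a foot collar 47 mm wide, 15 mm high. The side hole is on the hook's side (+x), about 9 mm wide and 11 mm high, centred 28 mm above the foot
- stub_seat (a point): Centre of the shoulder where the post's foot must rest: top of a steel disc, 60 mm wide, 14 mm above the worktop, in a fixed square drip tray (130 x 130 x 18 mm). z up, x the tray's own x direction (square to a side). The steel stub rises from here: 27.6 mm diameter, 60 mm tall, top 10 mm tapered to 15 mm. It does not turn under less than about 1.5 N m
- button_level (a point): Point on the stub's axis 28 mm above stub_seat, same axes as it. At this height a 7 mm steel spring button with a bevelled nose stands out sideways, its nose 19 mm from the axis. It points somewhere within 40 degrees (0.70 rad) either side of the tray's +x; its direction is not reported: see it or feel for it
- button (a joint): How far the button is pushed in (m): 0 fully out, 0.003 to 0.005 while the tube wall covers it, limit 0.007. Spring about 5 N out, 10 N covered: sliding the tube over it takes up to about 10 N down. With the foot home it jumps back to 0 when the hole comes round to it (about 8 degrees of play either way); then the tube no longer turns freely
- jar_a: lidded glass staining jar, 78 x 94 x 62 mm high, near the robot between post and tray; bystander; origin at the centre of its underside
- jar_b: lidded glass staining jar, same size, far side of the middle; bystander; origin at the centre of its underside
- jar_c: lidded glass staining jar, same size, on the left; bystander; origin at the centre of its underside
- jar_d: lidded glass staining jar, same size, on the right; bystander; origin at the centre of its underside
- dropper: small amber dropper bottle, 38 mm across, 104 mm tall, in the middle; bystander; origin at the centre of its underside
- sleeve: plain steel spacer sleeve standing on end, 36 mm across, 60 mm tall, no hook and no side hole; bystander, not the post; origin at the centre of its underside
- amber: amber bottle with black cap, 72 mm across, 150 mm tall, on the left; bystander; origin at the centre of its underside
There are look-alikes about, which are no part of the job. Leave any blue or purple look-alike of the part that bears stub_seat alone.

How it is judged (in metres and radians):
On the way:
1. the post's mouth is down over the stub and its wall has pushed the button in (value of joint button above 0.0018 m and horizontal distance between post_foot and stub_seat below 0.005 m and z of post_foot in the frame of stub_seat below 0.03 m), for 0.02 s.
At the end, for the whole second after the job is handed in: The post stands upright on the stub (tilt under 0.08 rad), its foot within 3 mm of the shoulder in height and within 4 mm of the stub's axis, its middle within 8 mm of it, and the button is out through the hole (pushed in by less than 1.1 mm) (value of joint button below 0.0011 m and z of post_foot in the frame of stub_seat between -0.003 and 0.003 m and horizontal distance between post_foot and stub_seat below 0.004 m and angle between post_mid's own z axis and vertical below 0.08 rad and horizontal distance between post_mid and stub_seat below 0.008 m); the robot touches nothing.
It fails at once if a staining jar is moved by more than 25 mm or knocked over (distance of any of jar_a, jar_b, jar_c, jar_d from where it was at the start of the episode above 0.025 m or angle between any of jar_a, jar_b, jar_c, jar_d's own z axis and vertical above 0.5 rad).
It fails at once if a bottle is moved by more than 25 mm or knocked over (distance of any of dropper, amber from where it was at the start of the episode above 0.025 m or angle between any of dropper, amber's own z axis and vertical above 0.5 rad).
It fails at once if the plain sleeve is moved by more than 25 mm or knocked over (distance of sleeve from where it was at the start of the episode above 0.025 m or angle between sleeve's own z axis and vertical above 0.5 rad).
It also fails if it takes over 61 s, if anything falls off the work surface, if the arm or the gripper's body presses on something with over 40 N, if the wrist force passes 120 N, or if a joint passes its speed limit or range.

### The arm

A 6-joint arm with a two-finger parallel gripper is mounted at the origin on the work surface. World frame = base frame: x ahead of the robot, y to its left, z up, the work surface at z = 0. Lengths are in mm, angles in rad, forces in N, time in s.
With the tool pointing down it reaches from about 275 to 825 mm from the base axis. Payload 5.2 kg.
Tool frame: the origin (TCP) lies at the very end of the fingers, on their centre line; the grasp point (between the pads) lies 19 mm behind it; z points along the fingers, y is the line along which they close (so a half turn about z gives the same grasp; the last joint's range is limited). The gripper opens to 93 mm and grips with 3 to 60 N. Pads are 15 mm wide; open, the fingers measure 128 mm over their backs; the gripper's body (75 mm by 188 mm) begins 65 mm behind the grasp point.
Start: joints at [0.939, 0.259, 1.535, -0, 1.348, -0.203], TCP at [228.658, 500.22, 179.253] pointing down, gripper open.
Joint ranges: [-3.14, 3.14], [-0.91, 2.08], [0.19, 2.58], [-1.22, 4.36], [0.22, 2.71], [-3.12, 3.12]. Speed limits (rad/s): [2.57, 2.57, 3.14, 3.14, 3.14, 3.14].

### API

Orientations are given as [roll, pitch, yaw] about the fixed x, y, z axes, in that order (R = Rz(yaw) Ry(pitch) Rx(roll)).
In Python, from bench import robot gives the robot as it stands. The module is installed in compiled form; this text tells all that it offers. Calls block until the motion is done:
- robot.move_ptp(position, orientation): joint-space move of the TCP to a pose.
- robot.move_linear(position, ori=None, speed=150, f_stop=None): straight line of the TCP; ori=None keeps the orientation; speed is the mean speed in mm/s. With f_stop (N) it stops when the force on the tool has changed by that much, and returns True; else False.
- robot.move_j(angles): joint-space move.
- robot.move_gripper(opening): opening from 0.0 (shut) to 1.0 (fully open); the grip force is fixed at half the most; returns when the fingers have stopped.
- robot.sleep(seconds).
- robot.inverse_kinematics(position, orientation): joint angles nearest the present ones, or None.
- robot.get_image(name): name is "scene" or "top" or "wrist"; returns a dict with "img" (384x512x3 uint8, blue, green, red), "fovy" (degrees; the focal length in pixels is half the picture's height over the tangent of half this angle, whatever the lens; pixels are square), "cx", "cy" (the principal point, pixels), "k1" (the pictures are not rectified: a ray, as slopes to the right and down, at radius r is drawn at 1 + k1 r^2 times it, then the intrinsics apply), "eye" and "orientation" of the camera in the world. Camera axes: x right, y down, z forward; pixel columns grow to the right and rows downward; lengths in mm; the calibration is good to about 2 mm. A picture is of the moment at which its call begins. There is no depth.
A pose or a line that the arm cannot do raises robot.MotionError and nothing moves.
- robot.hand_in(): hands the job in; it is judged then, once.
Readings, each from a call of its own:
- robot.current_t(): time.
- robot.current_qpos(): joint angles.
- robot.current_joint_vel(): joint speeds.
- robot.current_joint_efforts(): joint torques, N m.
- robot.current_tcp_pos(): TCP position.
- robot.current_eef_rot(): TCP orientation.
- robot.current_contact_force(): force on the tool from outside, world axes, zero at the start.
- robot.current_ft_torque(): the same for the moment, N m.
- robot.current_gripper_width(): opening from 0.0 (shut) to 1.0 (fully open).
- robot.current_finger_force(): force on a finger pad.
Only numpy, scipy, OpenCV 4.12 (cv2) and the standard library are available. Lean on these libraries where they do the work, as an engineer would, in place of code of your own. Each camera call takes 0.05 s, during which the arm holds its last target. There are 200 camera calls.

## Working session

There is one attempt and no reset: what is moved stays moved. The work goes in short steps, each a Python script; the robot and the scene stay as the last script left them, time stands still between calls to the robot, and variables do not carry over. Pictures are saved under pics/ and viewed, at most 10 in all, crops included, and the job is handed in when it is done.

```bash
mkdir -p pics
cat > h.py <<'E'
import numpy as np, cv2
from scipy.spatial.transform import Rotation as R
from bench import robot
def cam(n):
    d=robot.get_image(n); d['f']=192/np.tan(np.radians(d['fovy'])/2)
    o=np.array(d['orientation'],float); d['R']=o if o.shape==(3,3) else R.from_euler('xyz',o).as_matrix()
    d['eye']=np.array(d['eye'],float); return d
def K(d): return np.array([[d['f'],0,d['cx']],[0,d['f'],d['cy']],[0,0,1.]])
def ray(d,u,v):
    x,y=(u-d['cx'])/d['f'],(v-d['cy'])/d['f']; a,b=x,y
    for _ in range(30): s=1+d['k1']*(a*a+b*b); a,b=x/s,y/s
    return d['R']@np.array([a,b,1.])
def onz(d,u,v,z):
    r=ray(d,u,v); return d['eye']+r*(z-d['eye'][2])/r[2]
def proj(d,p):
    c=d['R'].T@(np.array(p,float)-d['eye']); a,b=c[:2]/c[2]; s=1+d['k1']*(a*a+b*b)
    return d['cx']+d['f']*a*s, d['cy']+d['f']*b*s
E
python3 - <<'E'
from h import *
for n in('top','scene'):
    d=cam(n); cv2.imwrite(f'pics/{n}0.png',cv2.resize(d['img'],(800,600),interpolation=cv2.INTER_CUBIC)); np.save(f'{n}0.npy',d,allow_pickle=True)
    print(n,d['fovy'],d['cx'],d['cy'],d['k1'],d['eye'],d['orientation'])
E
```

```text
top 53.55278690994233 256.5615228371047 188.16910819189104 -0.0018112408513221788 [ 255.5967099   -60.06691315 1268.30497704] [-2.94000942e+00 -1.95256481e-04 -1.60516085e+00]
scene 57.52381340204299 257.53561418799444 183.5473384033008 0.031110578140879898 [ 974.45991672 -745.06155028  794.35320947] [-2.30834579 -0.0092649   0.60958597]
```

View pics/top0.png

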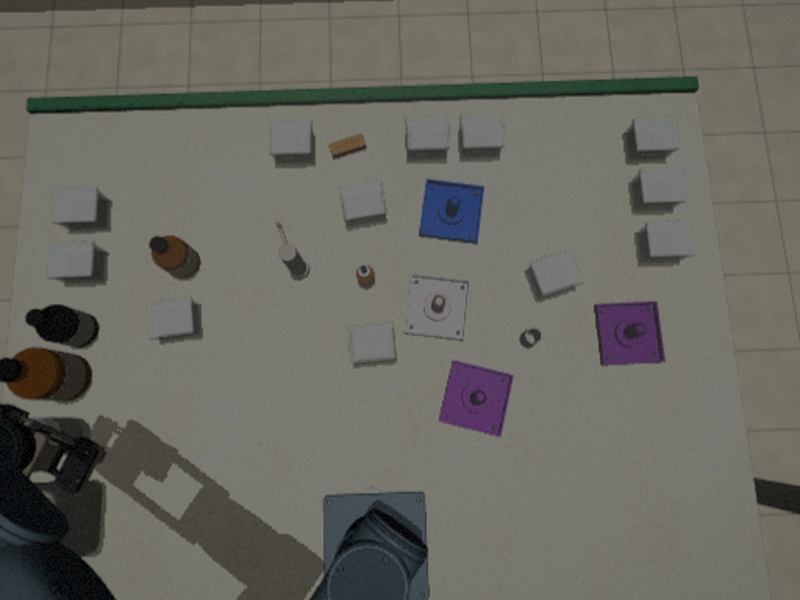

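View pics/scene0.png

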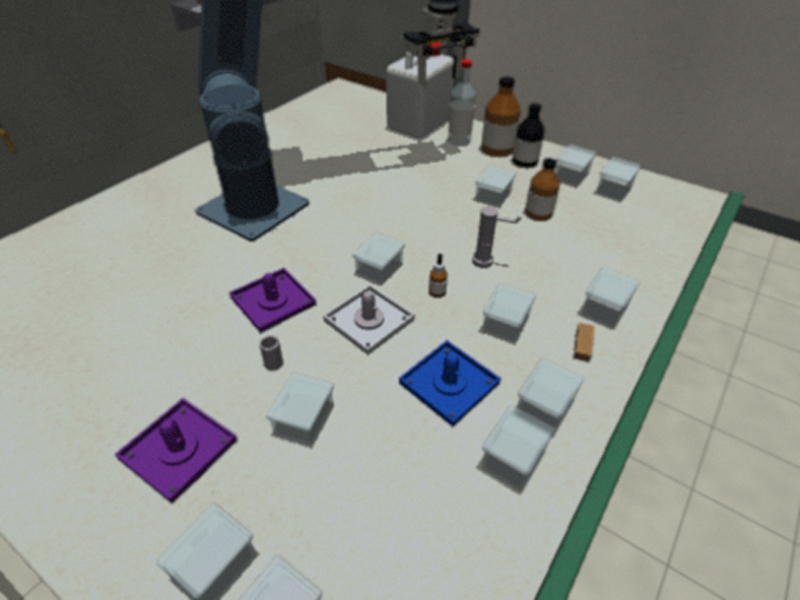

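Top view (800 px scale): the tubes are the tall one with a hook at (292,262), hook tip (279,224), and the short plain sleeve at (530,338). The post is the tall hooked one. The trays are white (437,307), blue (452,210) and purple (476,398) and (629,333). The target is the white one, since the coloured ones are ruled out. Next I'll measure and enlarge.

Run:
```python
from h import *
t=np.load('top0.npy',allow_pickle=True).item(); s=np.load('scene0.npy',allow_pickle=True).item()
k=512/800
for n,(u,v),z in [('posttop',(288,253),140),('posthooktip',(279,224),124),('sleeve',(530,334),60),('stubtop',(437,301),74),('dropper',(365,268),104),('jar_a',(372,342),62),('jar_b',(362,200),62),('jar_d',(552,273),62),('jar_c',(172,318),62)]+[('tray',c,18) for c in((416,276),(468,282),(462,340),(405,333))]:
    print(n,onz(t,u*k,v*k,z).round(1))
for n,(u,v),z in [('posttop',(488,211),140),('hooktip',(520,219),124),('stubtop',(368,294),74)]+[('tray',c,18) for c in((370,289),(414,318),(369,350),(324,318))]:
    print('S',n,onz(s,u*k,v*k,z).round(1))
a=cv2.resize(t['img'][130:225,165:300],None,fx=5.5,fy=5.5,interpolation=cv2.INTER_CUBIC)
b=cv2.resize(s['img'][120:235,200:340],None,fx=5.5,fy=5.5,interpolation=cv2.INTER_CUBIC)
c=np.zeros((1200,800,3),np.uint8); c[:a.shape[0],:a.shape[1]]=a; c[560:560+b.shape[0],:b.shape[1]]=b
cv2.imwrite('pics/crop1.png',cv2.resize(c,(400,600),interpolation=cv2.INTER_AREA))
```

```text
posttop [575.8 150.6 140. ]
posthooktip [641.5 171.9 124. ]
sleeve [ 409.8 -330.    60. ]
stubtop [ 482.4 -142.    74. ]
dropper [549.4   2.  104. ]
jar_a [404.3  -6.5  62. ]
jar_b [710.1   7.3  62. ]
jar_d [ 535.9 -385.4   62. ]
jar_c [467.8 402.9  62. ]
tray [ 549.5 -103.1   18. ]
tray [ 532.4 -214.6   18. ]
tray [ 407.4 -194.8   18. ]
tray [426.4 -74.9  18. ]
S posttop [577.9 147.8 140. ]
S hooktip [637.5 182.7 124. ]
S stubtop [ 483.8 -146.7   74. ]
S tray [439.7 -85.6  18. ]
S tray [ 562.7 -102.6   18. ]
S tray [ 541.  -220.9   18. ]
S tray [ 417.3 -206.1   18. ]
```

View pics/crop1.png

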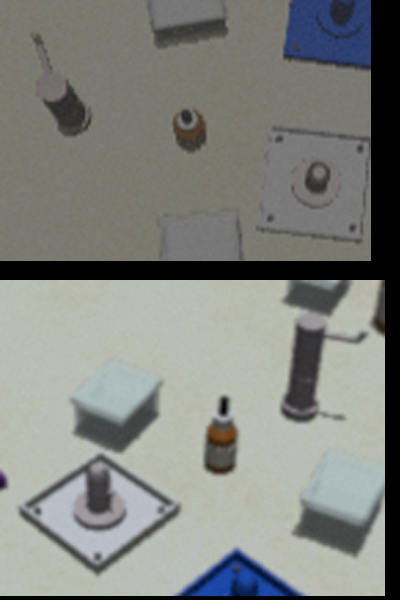

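The crop confirms the tall tube with its hook (top at 50,85, tip at 37,37) and the white tray with its light stub (318,178). Both views agree within 5 mm: post about (577,149), stub about (483,-144). Next, wrist views of both.

Run:
```python
from h import *
print(robot.current_eef_rot(),robot.current_t())
p=robot.current_tcp_pos()
robot.move_linear([p[0],p[1],300],speed=250)
def shot(n):
    d=cam('wrist'); np.save(f'{n}.npy',d,allow_pickle=True); print(n,d['eye'].round(1),d['R'][:,2].round(3),d['f'],robot.current_t()); return d
robot.move_ptp([560,140,330],[np.pi,0,0.4]); a=shot('w_post')
print('post',proj(a,[577,149,140]),robot.current_qpos())
robot.move_ptp([455,-140,300],[np.pi,0,-0.2]); b=shot('w_stub')
print('stub',proj(b,[483,-144,74]),robot.current_qpos())
cv2.imwrite('pics/w1.png',np.vstack([a['img'],b['img']])[::1,::1][:, :]) 
for n,i in(('wp',a),('ws',b)): cv2.imwrite(f'pics/{n}.png',i['img'])
cv2.imwrite('pics/w1.png',cv2.resize(np.hstack([a['img'],b['img']]),(800,300),interpolation=cv2.INTER_AREA))
```

```text
[-3.13997229e+00 -3.58756061e-04  2.71278879e+00] 0.1
w_post [630.3 171.3 534.4] [-0.254 -0.107 -0.961] 281.2294227270698 2.5667
post (np.float64(255.9388780189401), np.float64(153.79142135815005)) [5.33962763e-02 2.57932448e-01 1.17781386e+00 3.03771223e-04
 1.70618391e+00 1.22220338e+00]
w_stub [ 530.5 -153.7  505.1] [-0.269  0.055 -0.962] 281.2294227270698 3.7667
stub (np.float64(255.96941838095628), np.float64(144.53036387471812)) [-5.31351945e-01  6.68486984e-02  1.47622716e+00  5.05400227e-04
  1.59789243e+00  1.23734995e+00]
```

View pics/w1.png

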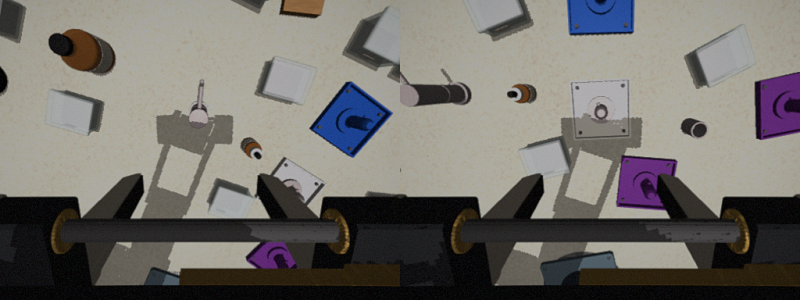

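The wrist views show the post and hook at (254,148) in its frame and the white tray's stub at (256,143), both matching the projections. Next is a closer view for the button direction.

Run:
```python
from h import *
def shot(n):
    d=cam('wrist'); np.save(f'{n}.npy',d,allow_pickle=True); return d
robot.move_linear([478,-143,150],speed=200); b=shot('w_stub2')
u,v=map(int,proj(b,[483,-144,40])); print(u,v,b['eye'],robot.current_t())
a=np.load('w_post.npy',allow_pickle=True).item(); a0=np.load('w_stub.npy',allow_pickle=True).item()
z=lambda i,u,v,h,s=400: cv2.resize(i[max(v-h,0):v+h,u-h:u+h],(s,s),interpolation=cv2.INTER_CUBIC)
A=z(b['img'],u,v,70,600)
A=cv2.convertScaleAbs(A,alpha=1.5)
cv2.imwrite('pics/w2.png',np.hstack([A,np.vstack([z(a['img'],254,140,40,200),z(a0['img'],256,150,60,200),np.zeros((200,200,3),np.uint8)])]))
```

```text
256 176 [ 553.61112741 -157.25890699  355.77330795] 4.725
```

View pics/w2.png

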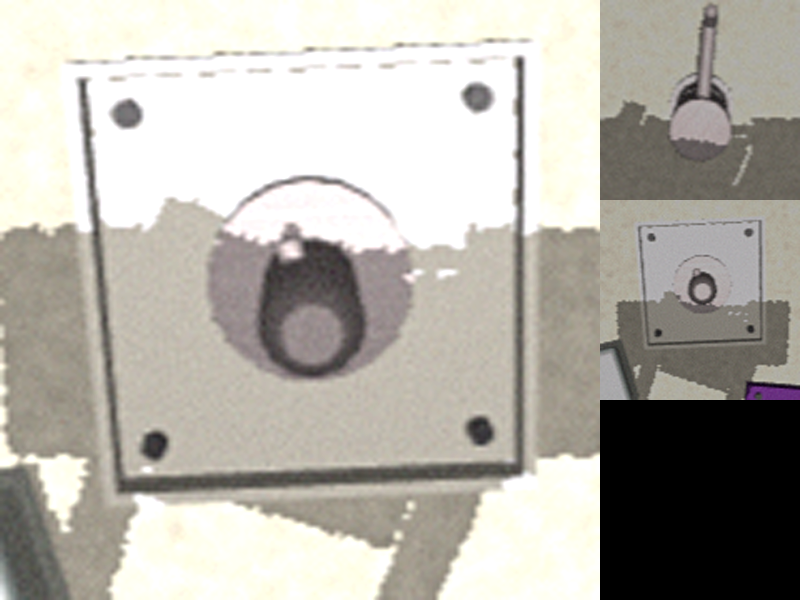

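The button shows as a bright dot at crop (291,243). The shoulder disc is centred at (310,278) and the stub top at (311,336). In the inset, the post top is centred at (99,129) and the hook tip at (111,10).

Run:
```python
from h import *
b=np.load('w_stub2.npy',allow_pickle=True).item(); a=np.load('w_post.npy',allow_pickle=True).item(); t=np.load('top0.npy',allow_pickle=True).item()
f=lambda x,y,z: onz(b,186+x/4.2857,106+y/4.2857,z).round(1)
c=f(310,278,14); s=f(311,336,74); print('disc',c,'stub',s)
print('disc w',f(208,278,14)-f(412,278,14),f(310,177,14)-f(310,380,14))
bt=f(291,243,43); m=(c+s)/2; d=bt-m; print('button',bt,d,np.hypot(*d[:2]),np.arctan2(d[1],d[0]))
C=[f(x,y,18) for x,y in((66,64),(533,42),(527,472),(118,492))]; print(C, np.mean(C,0))
for i in range(4): e=C[(i+1)%4]-C[i]; print(np.hypot(*e[:2]),np.arctan2(e[1],e[0]))
g=lambda x,y,z: onz(a,214+x/2.5,100+y/2.5,z).round(1)
p=g(99,129,140); w=g(68,129,140)-g(130,129,140); h=g(111,6,124); e=h-p
print('post',p,'w',w,'hook',h,np.hypot(*e[:2]),np.arctan2(e[1],e[0]))
# hook direction line: two points along hook
h1=g(103,90,124); e=h-h1; print('hookdir',np.arctan2(e[1],e[0]))
```

```text
disc [ 483.8 -146.3   14. ] stub [ 482.  -145.7   74. ]
disc w [11.7 57.7  0. ] [ 58.6 -11.7   0. ]
button [ 499.9 -144.2   43. ] [17.   1.8 -1. ] 17.095028517086483 0.10548930852509131
[array([555.8, -93.1,  18. ]), array([ 536.4, -218.3,   18. ]), array([ 413.9, -198.4,   18. ]), array([431.9, -77.2,  18. ])] [ 484.5  -146.75   18.  ]
126.69411983197959 -1.7245258275977087
124.10584192535015 2.980550457264963
122.52934342434061 1.4233591626669586
124.9160518108061 -0.12763171799962933
post [578.5 153.2 140. ] w [-13.5  32.    0. ] hook [642.  172.9 124. ] 66.48563754676645 0.30082116560703437
hookdir 0.30391979685411713
```

Checks pass: disc about 59 mm (60), tray side about 125 mm (130), hook reach 66 mm (68), tube 35 mm (36). Grasp at (578.5,152.5) with yaw 0.30; the button direction is about 0.1 rad.

Run:
```python
from h import *
Y=0.30
p=robot.current_tcp_pos(); robot.move_linear([p[0],p[1],260],speed=250)
robot.move_ptp([578.5,152.5,260],[np.pi,0,Y])
print(robot.move_linear([578.5,152.5,89],speed=120,f_stop=8),robot.current_tcp_pos())
robot.move_gripper(0.0)
print('width',robot.current_gripper_width()*93,robot.current_finger_force(),robot.current_contact_force())
robot.move_linear([578.5,152.5,240],speed=150)
print('F',robot.current_contact_force(),robot.current_ft_torque(),robot.current_tcp_pos(),robot.current_eef_rot(),robot.current_t())
d=cam('wrist'); np.save('w_held.npy',d,allow_pickle=True)
u,v=map(int,proj(d,[578.5,152.5,291])); print(u,v)
cv2.imwrite('pics/held.png',cv2.resize(d['img'],(800,600)))
```

```text
False [579.11268296 152.53877624  89.8270142 ]
width 34.96990120974154 29.999949038028717 [-0.90354258 -0.1621606   0.59877383]
F [ 0.85500628  0.17782501 -3.86969188] [-0.01313785  0.21498923 -0.00138249] [577.76247379 152.44248753 238.71039427] [-3.14103946e+00  2.30945101e-03  2.99971268e-01] 10.1833
257 244
```

View pics/held.png

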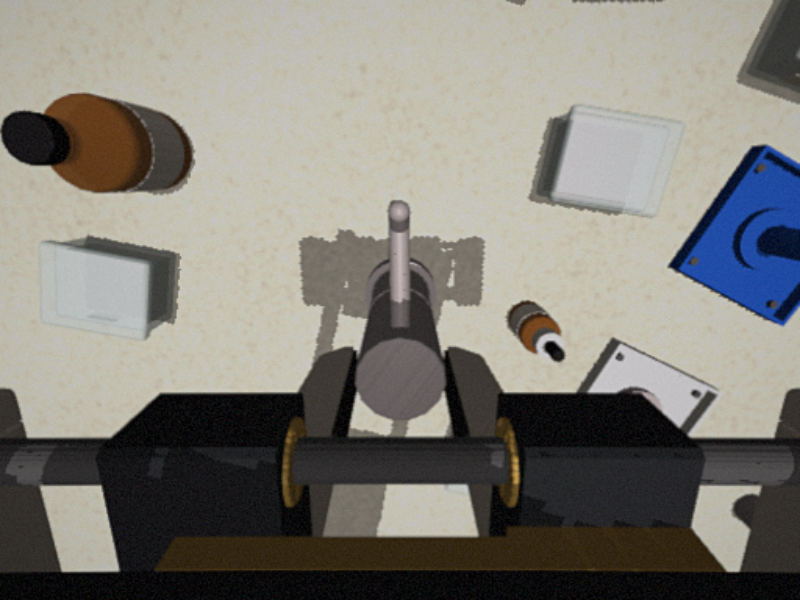

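The post is held square, hook straight ahead, with its top centre at (400,379) against the predicted (401,381), so the offset is about 1 mm. Carry it over the stub and lower it under force watch.

Run:
```python
from h import *
O=[np.pi,0,0.1]
robot.move_linear([483,-146,240],O,speed=150)
robot.sleep(.2)
f0=np.array(robot.current_contact_force())
d=cam('wrist'); np.save('w_over.npy',d,allow_pickle=True); cv2.imwrite('pics/over.png',cv2.resize(d['img'],(800,600)))
print('F0',f0.round(2),robot.current_tcp_pos(),robot.current_t())
x,y=483.,-146.
st=robot.move_linear([x,y,172],speed=120,f_stop=6); print('to 172',st)
for z in (160,150,144,138):
    st=robot.move_linear([x,y,z],speed=40,f_stop=12)
    f=np.array(robot.current_contact_force())-f0
    print(z,st,np.round(robot.current_tcp_pos(),1),f.round(1),robot.current_t())
    if st: break
```

```text
F0 [-0.17  0.51 -4.25] [ 483.09428301 -145.69994305  239.97579671] 12.725
to 172 False
160 False [ 482.8 -145.9  159.8] [ 0.2 -0.8  0.8] 13.8917
150 False [ 482.7 -145.9  149.6] [ 0.2 -1.2  1.6] 14.2917
144 False [ 482.7 -145.9  143.6] [-0.2 -0.1  0.7] 14.5917
138 False [ 482.8 -145.9  137.6] [0.5 0.3 0.1] 14.8917
```

Run:
```python
from h import *
f0=np.array([-.17,.51,-4.25]); x,y=483.,-146.
for z in (132,126,120,114,108,104,102,100):
    st=robot.move_linear([x,y,z],speed=30,f_stop=18)
    f=np.array(robot.current_contact_force())-f0
    print(z,st,np.round(robot.current_tcp_pos(),1),f.round(1),np.round(robot.current_ft_torque(),2),round(robot.current_t(),1))
    if st: break
```

```text
132 False [ 482.9 -145.9  131.8] [ 0.3 -0.4  0.8] [-0.04  0.19  0.01] 15.2
126 False [ 483.2 -146.2  126.1] [ 0.5 -0.3  3.1] [0.03 0.2  0.05] 15.6
120 False [ 483.4 -146.2  120.5] [ 0.6 -0.4  7.2] [ 0.    0.23 -0.04] 15.9
114 False [ 483.1 -146.1  113.9] [ 0.4 -1.2  3.9] [-0.16  0.02  0.01] 16.3
108 False [ 483.  -146.1  107.8] [ 1.  -1.1  4.2] [-0.18 -0.01  0.02] 16.6
104 False [ 482.2 -145.7  103.1] [-0.1 -0.3 -0.1] [-0.18  0.1  -0.02] 16.9
102 False [ 483.2 -145.9  102.9] [-1.8  0.7 10.7] [ 0.3   0.52 -0.06] 17.2
100 False [ 484.4 -146.5  102.9] [-3.2  1.4 22.3] [ 0.49  0.75 -0.03] 17.4
```

The foot is home: z stalled at 102.9. The drag vanished near 104, so the button may have popped. Turn gently to feel for the lock.

Run:
```python
from h import *
robot.move_linear([483,-146,102.5],speed=30)
print(np.round(robot.current_contact_force(),1))
for a in (0.1,.15,.2,.25,.3,.2,.1,0.05,0.0,-.05,-.1,0.1):
    robot.move_linear([483,-146,102.5],[np.pi,0,a],speed=30)
    print(a,round(robot.current_eef_rot()[2],3),np.round(robot.current_ft_torque(),2),np.round(robot.current_contact_force(),1),round(robot.current_t(),1))
```

```text
[-0.8  0.3  5.4]
0.1 0.1 [0.11 0.39 0.  ] [-0.1  0.8  4.7] 17.9
0.15 0.15 [-0.22  0.32 -0.03] [-1.1 -0.   5.6] 18.2
0.2 0.199 [-0.43  0.34  0.01] [-0.7 -0.7  5.5] 18.4
0.25 0.248 [-0.53  0.28 -0.01] [-1.3 -0.8  5.2] 18.7
0.3 0.297 [-0.66  0.21  0.04] [ 0.3 -2.5  4.8] 18.9
0.2 0.196 [-0.47  0.07 -0.09] [ 0.  -1.2  5.7] 19.2
0.1 0.096 [-0.44  0.16 -0.06] [ 0.4 -0.5  5. ] 19.4
0.05 0.046 [-0.4   0.12 -0.1 ] [ 0.1 -0.6  5.6] 19.7
0.0 -0.003 [-0.29  0.16 -0.02] [-0.  -1.   5.6] 19.9
-0.05 -0.053 [-0.23  0.21  0.11] [-0.8 -0.6  5.6] 20.2
-0.1 -0.102 [-0.24  0.28  0.45] [ 0.1 -0.4  6.2] 20.4
0.1 0.097 [-0.36  0.23  0.04] [-0.7 -0.4  6. ] 20.8
```

Run:
```python
from h import *
for a in (0.2,.3,.34,.38,.42,.46,.3,.1,0,-.06,-.1,-.13,-.16,0.05):
    robot.move_linear([483,-146,102.5],[np.pi,0,a],speed=30)
    t=robot.current_ft_torque()[2]
    print(a,round(robot.current_eef_rot()[2],3),np.round(robot.current_ft_torque(),2),round(robot.current_t(),1))
    if abs(t)>.8: print('stop')
    if abs(t)>1: break
```

```text
0.2 0.197 [-0.32  0.18  0.05] 21.0
0.3 0.296 [-0.7   0.13  0.03] 21.3
0.34 0.336 [-0.83  0.14 -0.08] 21.5
0.38 0.375 [-0.86  0.1  -0.18] 21.8
0.42 0.415 [-0.84  0.07 -0.52] 22.0
0.46 0.456 [-0.87 -0.11 -0.58] 22.3
0.3 0.297 [-0.5   0.09 -0.16] 22.6
0.1 0.097 [-0.34  0.02 -0.17] 22.9
0 -0.003 [-0.38  0.1  -0.11] 23.2
-0.06 -0.062 [-0.37 -0.04  0.18] 23.4
-0.1 -0.101 [-0.35  0.02  0.54] 23.7
-0.13 -0.131 [-0.36  0.22  0.45] 23.9
-0.16 -0.161 [-0.3   0.39  0.46] 24.2
0.05 0.049 [-0.44  0.38  0.11] 24.5
```

Opposing stops on both sides (about -0.08 and +0.39, where the grip slips at 0.5 N m) mean the button is through the hole. I'm near mid-play, so release and check.

Run:
```python
from h import *
robot.move_gripper(1.0)
p=robot.current_tcp_pos(); robot.move_linear([p[0],p[1],330],speed=150)
robot.move_ptp([400,100,330],[np.pi,0,0.1]); robot.sleep(.3)
t=cam('top'); s=cam('scene'); print(robot.current_t())
q=[]
for d in(t,s):
    for z in(14,154): print(np.round(proj(d,[483,-146,z]),1),end=' ')
    u,v=map(int,proj(d,[483,-146,84])); q.append(cv2.resize(d['img'][v-45:v+45,u-40:u+40],(400,450),interpolation=cv2.INTER_CUBIC)); print('crop org',u-40,v-45)
cv2.imwrite('pics/fin.png',np.hstack(q))
```

```text
28.6667
[279.8 195.8] [282.6 187.3] crop org 241 146
[236.1 201.9] [234.5 167.5] crop org 195 140
```

View pics/fin.png

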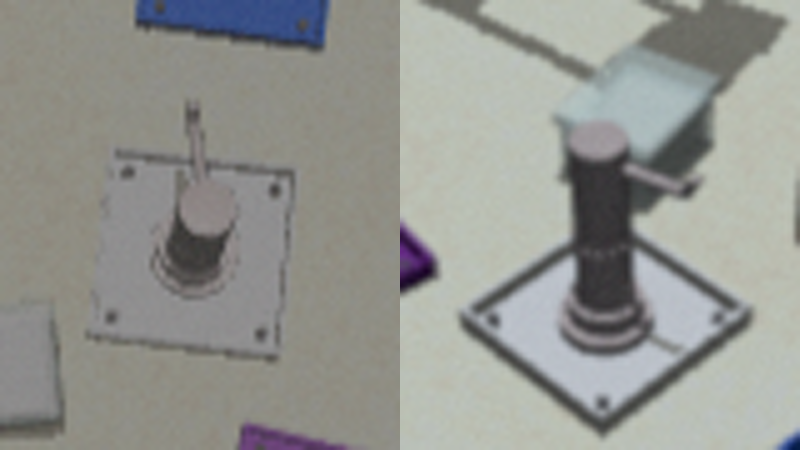

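The final views show the post upright on the white tray's shoulder: foot ring concentric with the disc, hook pointing along the button direction, bystanders unmoved and gripper clear.

```bash
python3 -c "
from bench import robot
print(robot.hand_in())"
```

```text
the job is handed in; nothing more can be done
None
```

I seated the draining post on the white tray's stub with its foot home and handed the job in; turning met stops both ways, so the button is latched in the hole by feel, though I didn't see it pop out.

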